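Seat the knurled lock collar on the grinding spindle

TASK

Put the knurled collar over the upright spindle of the little tile grinder and, where it rides on the cross pin, turn it until its hidden keyways drop over the pin. Then push it fully home against the spring and keep holding it there: the program finishes with the collar still held down. Leave the plain spacer ring, the stamp and the paint pot where they stand.

Things in the scene. Friction and masses are not known exactly. Their poses are not given: they have to be found in the camera images.
- collar_center (a point): centre (on the axis, 22 mm above the underside) of the loose knurled collar: bare-metal cylinder, 52 mm across, 44 mm high, cross-hatched sides, 0.18 kg, upright on the bench; z = its axis. 23 mm bore right through. Two opposite keyways in the bore (11 mm wide, out to 19 mm from the axis, from the underside 25 mm up) are hidden from above and outside; their direction is not marked
- spindle_tip (a point): tip, on the axis, of the grinder's fixed upright spindle, 92 mm above the bench: a 20 mm steel rod whose last 10 mm taper to 11 mm. It does not turn, and stands in a grey round foot 120 mm across with a grinding disc 96 mm across whose top is 32 mm above the bench
- pin (a point): on the spindle axis, at the top of its cross pin, 61 mm above the bench. The pin is 6 mm thick and sticks out 6.5 mm on both sides, in any direction (this pose does not give it). A collar whose keyways miss the pin rests here with its underside; they pass it within about 8 degrees of alignment, and line up again every half turn
- seat (a point): on the spindle axis, at the top of the spindle's shoulder (28 mm across), 40 mm above the bench: the underside of the collar stands here when it is home, so its centre is then 22 mm above this point and the spindle stands 8 mm out of its top
- plate (a joint): travel in m of the spring-loaded pressure plate (ring of 48 mm diameter round the spindle): 0 = up, its top 47 mm above the bench; 0.007 = pressed level with the shoulder by a collar that is home. The spring takes about 5 N to start and 10 N at home, and lifts the collar again when it is let go
- spacer: plain smooth spacer ring, 60 mm in diameter, 18 mm high, lying on the bench, not to be used; origin at the centre of its underside. It and the collar may stand in either place
- stamp: wooden stamp block 62 x 62 mm with a turned knob, 64 mm high; origin at the centre of its underside; leave alone
- pot: small paint pot 71 mm across, 43 mm high; origin at the centre of its underside; leave alone
Mind the look-alikes: they are no part of the job. Leave any green or purple look-alike of the part that bears collar_center alone.

How it is judged (in metres and radians):
On the way, in this order (a step that is already met when the one before it is completed fails the run):
1. the collar is threaded upright onto the spindle (horizontal distance between collar_center and seat below 0.004 m and z of collar_center in the frame of seat below 0.068 m and angle between collar_center's own z axis and vertical below 0.15 rad), for 0.05 s.
2. its keyways have dropped over the cross pin (horizontal distance between collar_center and seat below 0.004 m and z of collar_center in the frame of seat below 0.036 m and angle between collar_center's own z axis and vertical below 0.15 rad), for 0.05 s.
At the end, for the whole second after the job is handed in: the collar is on the spindle (axes within 4 mm, tilt under 0.1 rad), its underside within 2.2 mm of the shoulder, the pressure plate pushed down more than 4.5 mm, and the gripper still holds the collar there, at rest, with more than 3 N (horizontal distance between collar_center and seat below 0.004 m and z of collar_center in the frame of seat below 0.0242 m and angle between collar_center's own z axis and vertical below 0.1 rad and value of joint plate above 0.0045 m and contact force between the fingers and collar above 3 N and linear speed of collar below 0.02 m/s); the arm keeps its last pose, push and grip.
It fails at once if the spacer ring, the stamp or the paint pot is moved more than 25 mm (distance of any of spacer, stamp, pot from where it was at the start of the episode above 0.025 m).
It also fails if it takes over 64 s, if anything falls off the work surface, if the arm or the gripper's body presses on something with over 40 N, if the wrist force passes 120 N, or if a joint passes its speed limit or range.

ROBOT

A 6-joint arm with a two-finger parallel gripper is mounted at the origin on a cart in front of the work surface, level with it; the furniture and walls round the work are solid. World frame = base frame: x ahead of the robot, y to its left, z up, the work surface at z = 0. Lengths are in m, angles in degrees, forces in N, time in s.
With the tool pointing down it reaches from about 0.275 to 0.85 m from the base axis. Payload 5.2 kg.
Tool frame: the origin (TCP) lies midway between the tips of the shut fingers; the grasp point (between the pads) lies 19 mm behind it; z points along the fingers, y is the direction in which the jaws open and shut (so a half turn about z gives the same grasp; the last joint's range is limited). The gripper opens to 85 mm and grips with 20 to 120 N. Pads are 22 mm wide; open, the fingers measure 114 mm over their backs; the gripper's body (76 mm by 85 mm) begins 54 mm behind the grasp point. The pads swing forward as they close: fully open they stand 13 mm farther back than shut.
Start: joints at [-11.62, 14.817, 87.949, -0, 77.235, -11.62], TCP at [0.55, 0, 0.231] pointing down, gripper open.
Joint ranges: [-179.93, 179.93], [-52.35, 119.4], [10.71, 147.94], [-69.91, 249.91], [12.55, 155.21], [-178.61, 178.61]. Speed limits (degrees/s): [147.25, 147.25, 180, 180, 180, 180].

INTERFACE

Orientations are given as a 3x3 rotation matrix whose columns are the frame's x, y, z axes.
In Python, from rig import monitor, get_image, finish_job gives the robot as it stands. The module is installed in compiled form; this text tells all that it offers.
- The arm moves only by the shell command python3 -m pendant 'ROWS' [FORCE]. ROWS is JSON, one flat list of numbers, 7 for each row, row after row: the finger opening in mm, from 0 to 85.4, then the shift along the tool's x, y, z in mm, then the turn, a rotation vector about the tool's x, y, z in rad. In form: [fingers, dx, dy, dz, ax, ay, az, fingers, dx, dy, dz, ax, ay, az, ...]. A call has 1 to 20 rows; each row is the pose to reach, as a shift and turn from the pose commanded when the call began, along the tool's axes at that moment; what a row does not reach only later rows make up. A row lasts 1/8 s, in which the tool goes at most 62.5 mm and 10.7 degrees, less where a joint would pass 70% of its speed; a pose out of reach is approached as far as the arm can. A call with a gripper value outside its range is refused whole. The fingers move at their own pace and stop on an object; FORCE is the grip in N (left out, the last holds). Time passes only in rows, so rows that repeat a pose let the fingers close. It gives the time, the measured TCP pose, the force and the opening at its end, in the units of the state.
- monitor.observe(): the state, without advancing time (a new reading comes with each control period).
- get_image(name): name is "scene" or "side" or "wrist"; returns a dict with "color" (420x560x3 uint8, blue, green, red), "fovy" (degrees; the focal length in pixels is half the picture's height over the tangent of half this angle, whatever the lens; pixels are square), "cx", "cy" (the principal point, pixels), "R" (3x3) and "t" (3): a world point X has camera coordinates R X + t. Camera axes: x right, y down, z forward; pixel columns grow to the right and rows downward; lengths in m; the calibration is good to about 2 mm. The wrist camera is an equidistant fisheye: a pixel r from the principal point sees the ray r / f radians off the axis. A picture is of the moment at which its call begins. There is no depth.
- finish_job(): hands the job in, once; it reports no verdict.
The state is a dict: "clock": time; "joint_positions": joint angles; "dq": joint speeds; "joint_efforts": joint torques, N m; "eef_pos": TCP position; "ee_rot": TCP orientation; "contact_force": force on the tool from outside, world axes, zero at the start; "moment": the same for the moment, N m; "width": finger opening in m.
Only numpy, scipy, OpenCV 4.12 (cv2) and the standard library are available. Lean on these libraries where they do the work, as an engineer would, in place of code of your own. Each camera call takes 0.05 s, during which the arm holds its last target.

## Working session

There is one attempt and no reset: what is moved stays moved. The work goes in short steps, Python scripts to look and compute and a shell command to move; the robot and the scene stay as the last step left them, time stands still between calls to the robot, and variables do not carry over. Pictures are saved under pics/ and viewed, and the job is handed in when it is done.

```bash
mkdir -p pics
cat > h.py <<'E'
import numpy as np, cv2
from rig import monitor, get_image
def ray(im,u,v,fish=False):
    f=im["color"].shape[0]/2/np.tan(np.radians(im["fovy"])/2)
    x,y=u-im["cx"],v-im["cy"]
    if fish:
        r=np.hypot(x,y);a=r/f;d=np.array([x/max(r,1e-9)*np.sin(a),y/max(r,1e-9)*np.sin(a),np.cos(a)])
    else: d=np.array([x/f,y/f,1.])
    R=np.array(im["R"]);t=np.array(im["t"])
    return -R.T@t, R.T@d/np.linalg.norm(d)
def onz(im,u,v,z,fish=False):
    o,d=ray(im,u,v,fish);return o+d*(z-o[2])/d[2]
def proj(im,X,fish=False):
    f=im["color"].shape[0]/2/np.tan(np.radians(im["fovy"])/2)
    c=np.array(im["R"])@np.array(X)+np.array(im["t"])
    if fish:
        r=np.hypot(c[0],c[1]);a=np.arctan2(r,c[2])*f
        return im["cx"]+c[0]/r*a, im["cy"]+c[1]/r*a
    return im["cx"]+f*c[0]/c[2], im["cy"]+f*c[1]/c[2]
E
python3 - <<'E'
from h import *
print({k:np.round(v,4).tolist() if not isinstance(v,float) else v for k,v in monitor.observe().items()})
for n in("scene","side","wrist"):
    im=get_image(n);cv2.imwrite(f"pics/{n}0.png",im["color"]);print(n,im["fovy"],im["cx"],im["cy"],(-np.array(im["R"]).T@im["t"]).round(3))
E
```

```text
{'clock': 0.0, 'joint_positions': [-11.6195, 14.8582, 88.0107, -0.0005, 77.2345, -11.619], 'dq': [-0.0145, -0.011, -0.0715, -0.0673, -0.0589, -0.059], 'joint_efforts': [0.0001, -44.6029, -29.0571, -0.0001, 0.0119, -0.0], 'eef_pos': [0.5495, 0.0001, 0.2305], 'ee_rot': [[0.0, 1.0, -0.0018], [1.0, -0.0, 0.0004], [0.0004, -0.0018, -1.0]], 'contact_force': [0.0462, 0.117, -0.6678], 'moment': [0.0035, 0.018, -0.0225], 'width': 0.08540969789403975}
scene 46.35895836638114 277.5779175725487 215.1331990739715 [ 0.134 -0.585  0.961]
side 50.97326789874721 276.6514161221655 203.5397850135231 [0.359 0.741 0.495]
wrist 65.70646984690485 277.4952987446706 207.33767338733966 [0.55  0.084 0.372]
```

View pics/scene0.png

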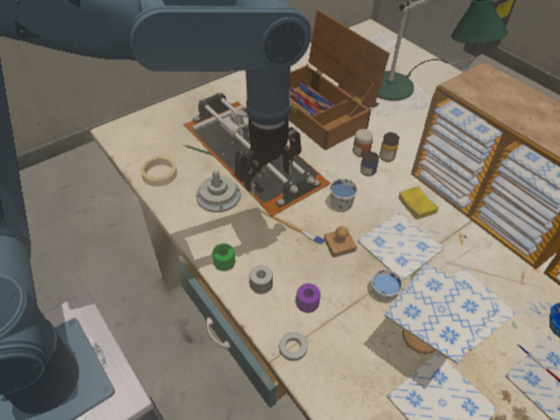

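View pics/side0.png

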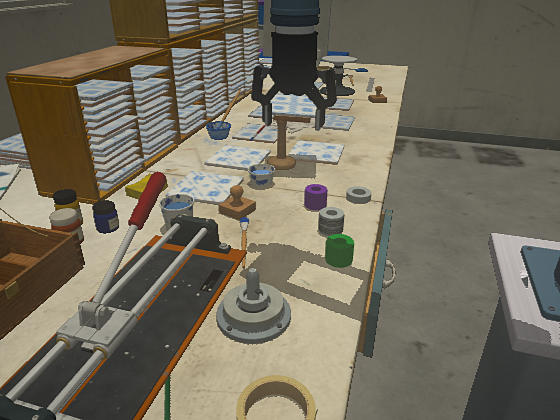

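View pics/wrist0.png

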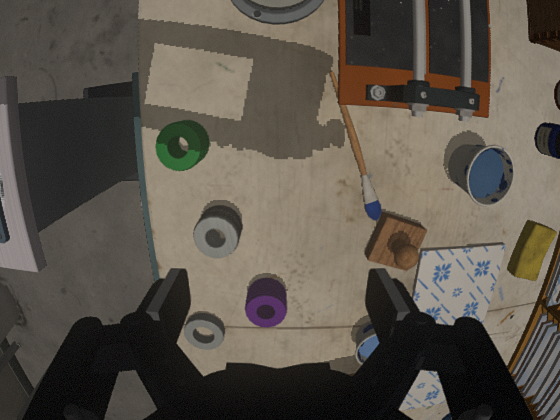

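Candidates in the scene view: a green collar at (223,257), a grey metal collar at (261,278), a purple collar at (308,297) and the flat grey spacer ring at (293,346). By the description it is the grey tall one at (261,278). I'll check it in a crop.

Run:
```python
from h import *
S=cv2.imread("pics/scene0.png");D=cv2.imread("pics/side0.png");W=cv2.imread("pics/wrist0.png")
a=cv2.resize(S[160:310,180:320],(400,429),interpolation=cv2.INTER_CUBIC)
b=cv2.resize(D[170:350,205:375],(400,424),interpolation=cv2.INTER_CUBIC)
out=np.zeros((430,800,3),np.uint8);out[:429,:400]=a;out[:424,400:]=b;cv2.imwrite("pics/crop1.png",out)
cv2.imwrite("pics/crop2.png",cv2.resize(W[190:270,180:260],(480,480),interpolation=cv2.INTER_CUBIC))
```

```text
(no output)
```

View pics/crop1.png

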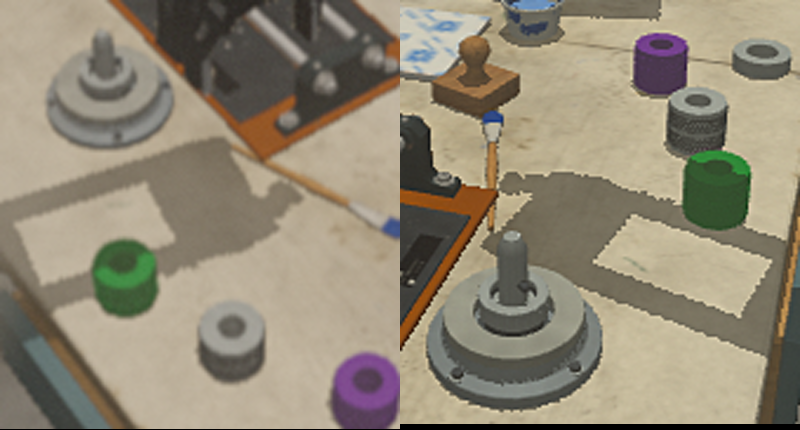

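View pics/crop2.png

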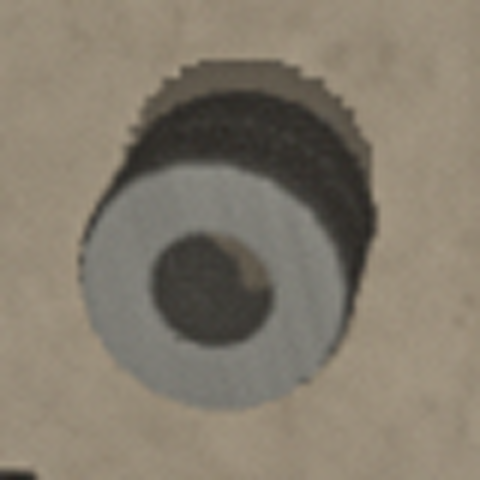

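The crop shows the grey part at wrist px (216,237). It is tall, cross-hatched, bare metal and has a 23 mm bore, so it is the collar. Next I measure the collar and the spindle.

Run:
```python
from h import *
s=get_image("scene");d=get_image("side");w=get_image("wrist")
def tri(o1,d1,o2,d2):
    A=np.stack([d1,-d2],1);k=np.linalg.lstsq(A,o2-o1,rcond=None)[0]
    p,q=o1+k[0]*d1,o2+k[1]*d2;return (p+q)/2,np.linalg.norm(p-q)
# wrist: collar top ring, bright grey
g=cv2.cvtColor(w["color"],cv2.COLOR_BGR2HSV)
m=((g[...,1]<35)&(g[...,2]>95)).astype(np.uint8);mm=np.zeros_like(m);mm[195:270,185:250]=m[195:270,185:250]
mm=cv2.morphologyEx(mm,cv2.MORPH_OPEN,np.ones((3,3)))
c=max(cv2.findContours(mm,cv2.RETR_EXTERNAL,cv2.CHAIN_APPROX_NONE)[0],key=cv2.contourArea)
P=np.array([onz(w,*p,.044,True)[:2] for p in cv2.convexHull(c)[:,0].astype(float)])
(cx,cy),r=cv2.minEnclosingCircle(P.astype(np.float32));print("wrist collar",cx,cy,"r",r)
e=cv2.fitEllipse(np.array([onz(w,*p,.044,True)[:2] for p in c[:,0].astype(float)],np.float32)*1000);print(e)
# scene / side collar bore centre rough
print("scene",onz(s,*(180+232/2.857,160+326/2.86),.044),"side",onz(d,*(205+298/2.353,170+100/2.356),.044))
a=ray(s,180+101.5/2.857,160+33/2.86);b=ray(d,205+112/2.353,170+236/2.356)
print("tip tri",tri(*a,*b),onz(s,180+101.5/2.857,160+33/2.86,.092),onz(d,205+112/2.353,170+236/2.356,.092))
# foot/disc ellipses
cv2.imwrite("pics/spin_scene.png",cv2.resize(s["color"][160:220,190:250],(600,600),interpolation=cv2.INTER_CUBIC))
cv2.imwrite("pics/spin_side.png",cv2.resize(d["color"][260:350,210:300],(600,600),interpolation=cv2.INTER_CUBIC))
```

```text
wrist collar 0.4791611433029175 -0.06401719152927399 r 0.02543097734451294
((479.16571044921875, -63.799110412597656), (49.2658805847168, 49.508514404296875), 100.67478942871094)
scene [ 0.48112052 -0.06706754  0.044     ] side [ 0.47769025 -0.06119274  0.044     ]
tip tri (array([0.54991295, 0.2312779 , 0.08987716]), np.float64(0.0029071710660752183)) [0.550507   0.22986475 0.092     ] [0.54731531 0.23473334 0.092     ]
```

View pics/spin_scene.png

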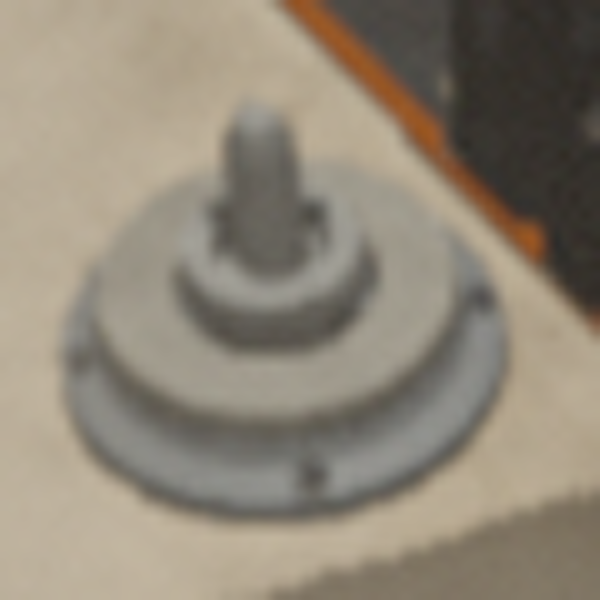

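View pics/spin_side.png

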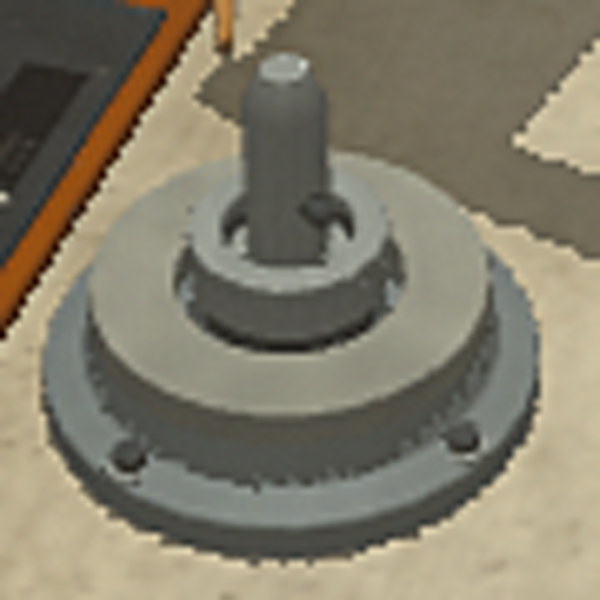

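```bash
python3 -m pendant '[85,-16,-18,20,0,0,0,85,-32,-35,45,0,0,0,85,-48,-53,75,0,0,0,85,-64,-71,105,0,0,0,85,-64,-71,130,0,0,0,85,-64,-71,130,0,0,0,85,-64,-71,130,0,0,0]' 50
python3 - <<'E'
from h import *
w=get_image("wrist");cv2.imwrite("pics/w1.png",w["color"])
s=get_image("scene");cv2.imwrite("pics/s1.png",s["color"])
E
```

```text
clock: 1.18
eef_pos: [0.4798, -0.0641, 0.1022]
ee_rot: [[-0.0, 1.0, 0.001], [1.0, 0.0, -0.0], [-0.0, 0.001, -1.0]]
contact_force: [0.0, -0.9, -0.2]
width: 0.0852
```

View pics/w1.png

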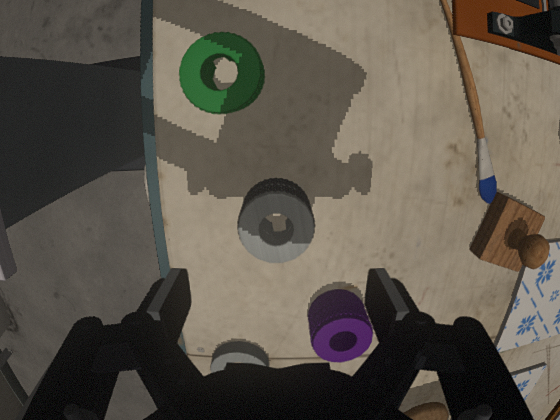

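The collar sits at wrist px (276,222), centred between the fingers. Purple is at (341,325), near the right finger, so I'm checking clearances.

Run:
```python
from h import *
w=get_image("wrist");g=cv2.cvtColor(w["color"],cv2.COLOR_BGR2HSV)
def top(m,z=.044):
    c=max(cv2.findContours(m,cv2.RETR_EXTERNAL,cv2.CHAIN_APPROX_NONE)[0],key=cv2.contourArea)
    P=np.array([onz(w,*p,z,True)[:2]*1000 for p in c[:,0].astype(float)],np.float32);return cv2.fitEllipse(P)
m=((g[...,1]<40)&(g[...,2]>60)).astype(np.uint8);mm=np.zeros_like(m);mm[170:270,230:325]=m[170:270,230:325]
mm=cv2.morphologyEx(mm,cv2.MORPH_OPEN,np.ones((3,3)));print("collar",top(mm))
cv2.imwrite("pics/m1.png",mm*255)
# bore ellipse by hand at px (277,227)
print("bore",onz(w,277,227,.044,True))
for u,v in[(341,342),(312,342),(370,340),(341,321),(225,72)]: print(u,v,onz(w,u,v,.044,True).round(4))
```

```text
collar ((479.0044250488281, -63.763919830322266), (50.03691864013672, 50.29005813598633), 141.8042755126953)
bore [ 0.48027316 -0.06239659  0.044     ]
341 342 [ 0.5331 -0.1662  0.044 ]
312 342 [ 0.5088 -0.1648  0.044 ]
370 340 [ 0.5581 -0.1661  0.044 ]
341 321 [ 0.5306 -0.1432  0.044 ]
225 72 [0.4488 0.038  0.044 ]
```

View pics/m1.png

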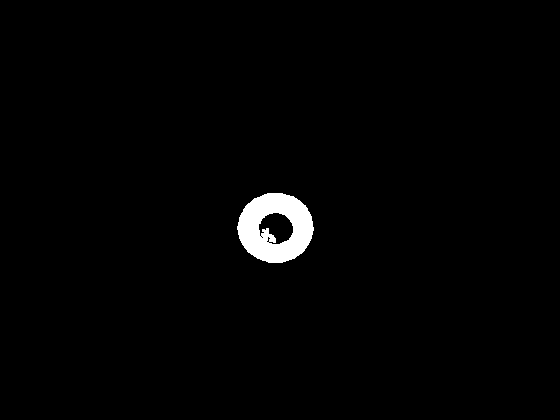

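The collar is at (0.479, -0.064), with diameter 50 against 52 expected, and it agrees in both views. Purple's nearest edge is over 60 mm away in y. I'll descend and grip.

```bash
python3 -m pendant '[85,0,0,25,0,0,0,85,0,0,50,0,0,0,85,0,0,75,0,0,0,85,0,0,92,0,0,0,85,0,0,96,0,0,0,85,0,0,96,0,0,0]' 80;  python3 -m pendant '[30,0,0,0,0,0,0,30,0,0,0,0,0,0,30,0,0,0,0,0,0,30,0,0,0,0,0,0,30,0,0,0,0,0,0,30,0,0,0,0,0,0]' 80
```

```text
clock: 2.08
eef_pos: [0.4796, -0.0641, 0.0059]
ee_rot: [[-0.0, 1.0, 0.001], [1.0, 0.0, -0.0], [-0.0, 0.001, -1.0]]
contact_force: [-0.6, 0.6, 0.5]
width: 0.0852
clock: 2.82
eef_pos: [0.4796, -0.0642, 0.0065]
ee_rot: [[-0.0, 1.0, 0.002], [1.0, 0.0, -0.001], [-0.001, 0.002, -1.0]]
contact_force: [-2.5, 1.3, 7.8]
width: 0.051
```

```bash
python3 -m pendant '[30,0,0,-10,0,0,0,30,0,0,-30,0,0,0,30,0,0,-60,0,0,0,30,0,0,-100,0,0,0,30,0,0,-140,0,0,0,30,0,0,-150,0,0,0,30,0,0,-150,0,0,0]'
python3 - <<'E'
from h import *
for n in("scene","side","wrist"):
    im=get_image(n);cv2.imwrite(f"pics/{n}2.png",im["color"])
E
```

```text
clock: 3.7
eef_pos: [0.4789, -0.0639, 0.1554]
ee_rot: [[0.0, 1.0, 0.001], [1.0, -0.0, -0.0], [-0.0, 0.001, -1.0]]
contact_force: [-0.3, -0.5, -1.6]
width: 0.0511
```

View pics/scene2.png

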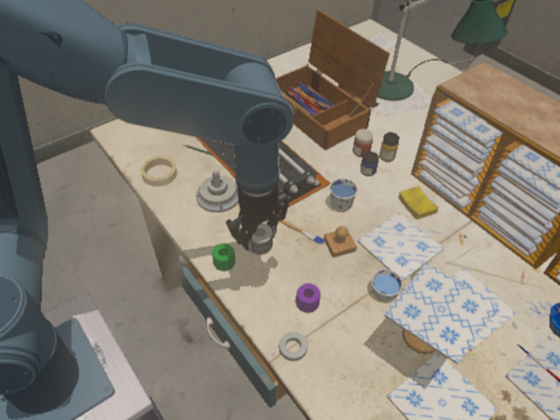

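View pics/side2.png

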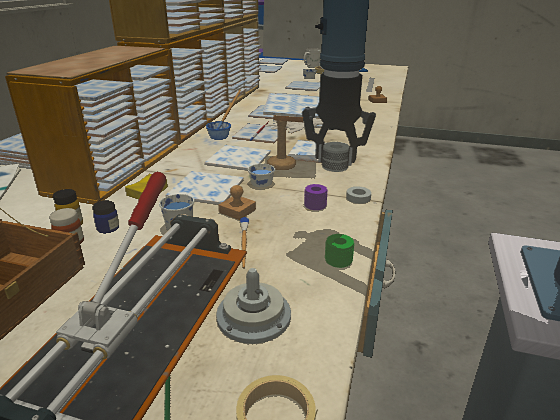

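View pics/wrist2.png

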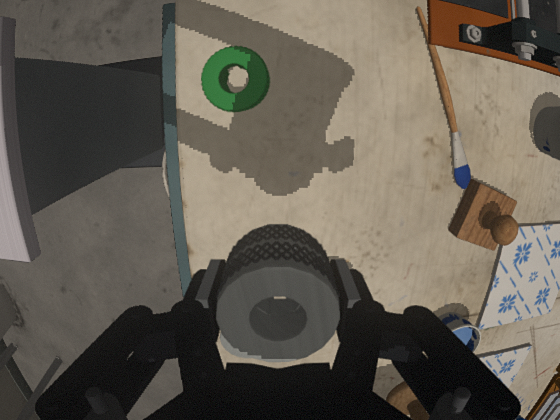

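The collar is held level at wrist px (278,300). The lever (red, side view (150,200)) needs a check before I go to the spindle.

```bash
python3 - <<'E'
from h import *
d=get_image("side")
for z in(.08,.15,.25):
    print(z,onz(d,92,310,z).round(3),onz(d,130,225,z).round(3),onz(d,160,176,z).round(3))
E
python3 -m pendant '[30,30,10,0,0,0,0,30,70,22,0,0,0,0,30,110,40,0,0,0,0,30,150,56,0,0,0,0,30,190,71,0,0,0,0,30,211,71,0,0,0,0,30,211,71,0,0,0,0,30,211,71,0,0,0,0]'
python3 - <<'E'
from h import *
for n in("scene","side","wrist"):
    im=get_image(n);cv2.imwrite(f"pics/{n}3.png",im["color"])
E
```

```text
0.08 [0.734 0.368 0.08 ] [0.813 0.155 0.08 ] [ 0.87  -0.052  0.08 ]
0.15 [0.671 0.431 0.15 ] [0.736 0.254 0.15 ] [0.784 0.082 0.15 ]
0.25 [0.581 0.521 0.25 ] [0.627 0.395 0.25 ] [0.661 0.273 0.25 ]
clock: 4.9
eef_pos: [0.5494, 0.1464, 0.1543]
ee_rot: [[-0.0, 1.0, -0.002], [1.0, 0.0, -0.001], [-0.001, -0.002, -1.0]]
contact_force: [-0.1, 0.2, -1.9]
width: 0.0508
```

View pics/wrist3.png

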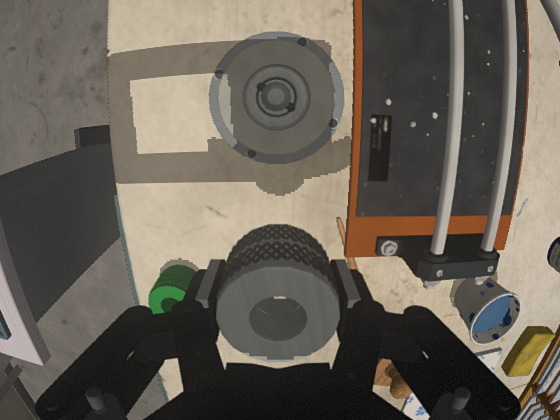

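View pics/side3.png

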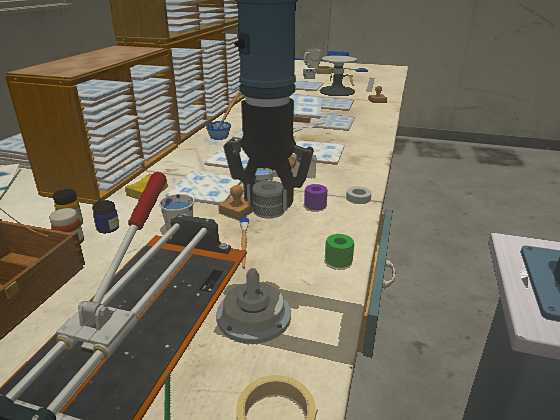

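The wrist view looks straight down on the spindle at (276,97). The lever lies at x ≥ 0.68, clear of the gripper. I'm zooming in.

Run:
```python
from h import *
w=get_image("wrist");np.save("w3.npy",w,allow_pickle=True)
c=w["color"][60:130,240:310];cv2.imwrite("pics/spin3.png",cv2.convertScaleAbs(cv2.resize(c,(700,700),interpolation=cv2.INTER_CUBIC),alpha=1.8))
```

```text
(no output)
```

View pics/spin3.png

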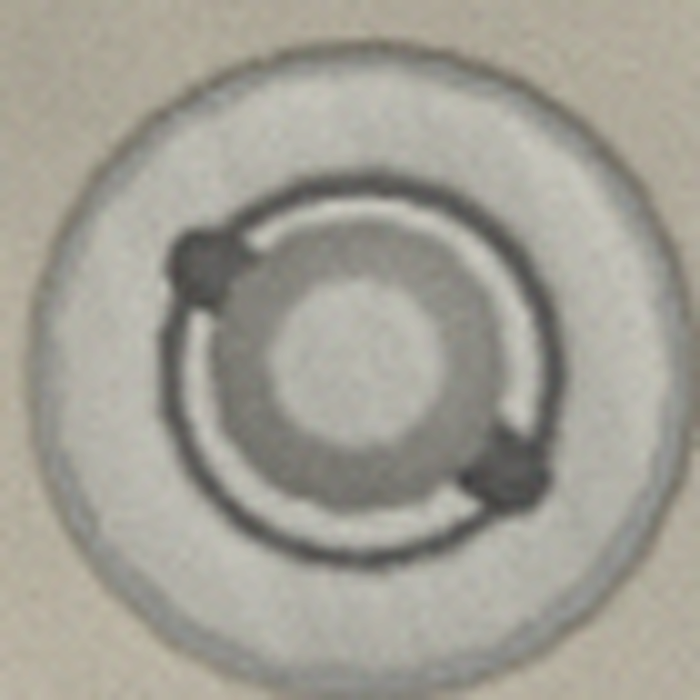

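Run:
```python
from h import *
w=get_image("wrist")
f=lambda a,b:(240+(a+.5)/10-.5,60+(b+.5)/10-.5)
print("tip",onz(w,*f(357,362),.092,True),"pin",onz(w,*f(359,371.5),.058,True),"plate",onz(w,*f(360,366),.047,True))
a=onz(w,*f(210,268),.058,True);b=onz(w,*f(508,475),.058,True);print(np.degrees(np.arctan2(*(b-a)[[1,0]])),np.linalg.norm(b-a))
print("rod ends",onz(w,*f(272,362),.092,True),onz(w,*f(443,362),.092,True))
# collar in hand: top ring, projected expected centre for TCP
m=monitor.observe();print(m["eef_pos"])
p=np.array(m["eef_pos"]);
for z in(.035,.037,.039):
    print(z,proj(w,p+[0,0,z],True))
cv2.imwrite("pics/held3.png",cv2.convertScaleAbs(cv2.resize(w["color"][215:370,200:355],(620,620),interpolation=cv2.INTER_CUBIC),alpha=1.5))
```

```text
tip [0.54911218 0.23293182 0.092     ] pin [0.54898544 0.23274989 0.058     ] plate [0.5489814  0.23330782 0.047     ]
-35.48282812283731 0.026371431613955772
rod ends [0.54385336 0.23296579 0.092     ] [0.55443082 0.23292934 0.092     ]
[0.55005261 0.14615265 0.15531417]
0.035 (np.float64(276.518565722369), np.float64(316.8362489050898))
0.037 (np.float64(276.50028020058033), np.float64(319.82848117076753))
0.039 (np.float64(276.4815815232097), np.float64(322.89129142230854))
```

View pics/held3.png

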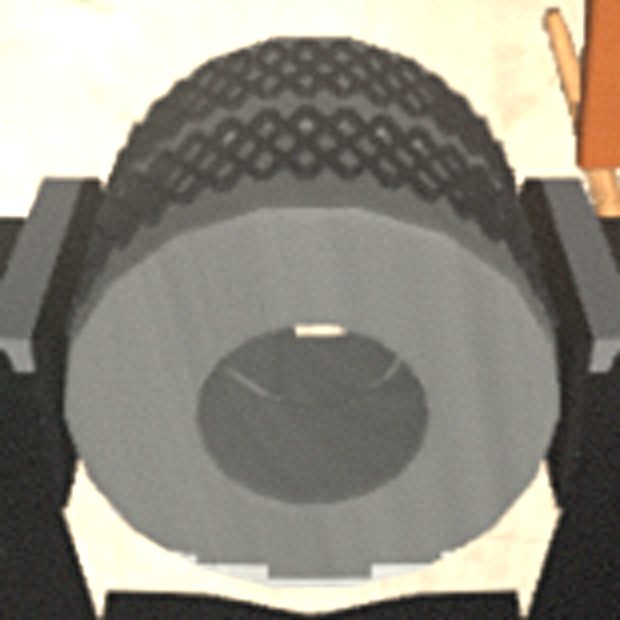

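Spindle axis at (0.549, 0.233), consistent for the tip, pin and plate, with the pin at about -35° in world yaw. Moving over it and starting down onto the taper.

```bash
python3 -m pendant '[30,25,0,0,0,0,0,30,55,0,0,0,0,0,30,80,-1,0,0,0,0,30,86,-1.5,0,0,0,0,30,86,-1.5,20,0,0,0,30,86,-1.5,45,0,0,0,30,86,-1.5,45,0,0,0]'
python3 - <<'E'
from h import *
for n in("scene","side","wrist"):
    im=get_image(n);cv2.imwrite(f"pics/{n}4.png",im["color"])
    if n=="side":cv2.imwrite("pics/side4c.png",cv2.resize(im["color"][170:360,150:350],(800,600)))
    if n=="scene":cv2.imwrite("pics/scene4c.png",cv2.resize(im["color"][100:250,150:350],(800,600)))
E
```

```text
clock: 6.02
eef_pos: [0.547, 0.2317, 0.1084]
ee_rot: [[0.001, 1.0, -0.005], [1.0, -0.001, -0.001], [-0.001, -0.005, -1.0]]
contact_force: [0.3, 0.0, -1.8]
width: 0.0507
```

View pics/side4c.png

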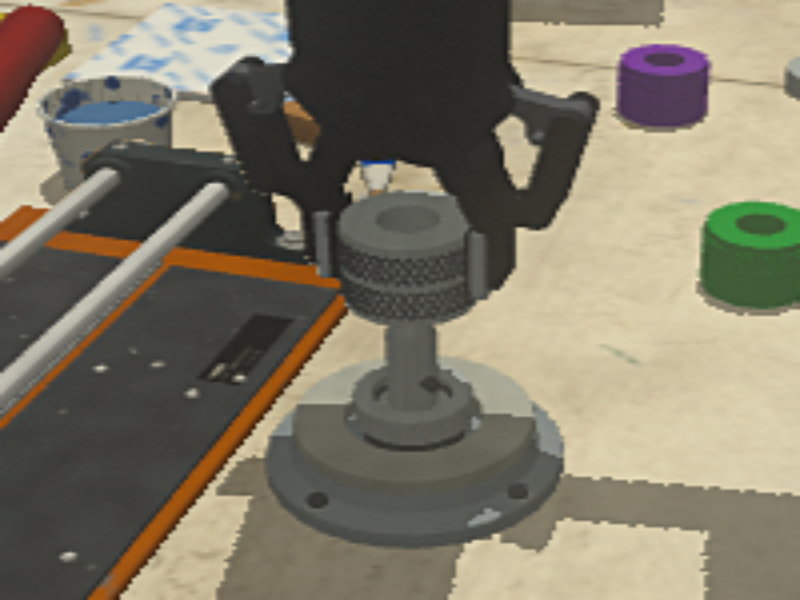

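View pics/scene4c.png

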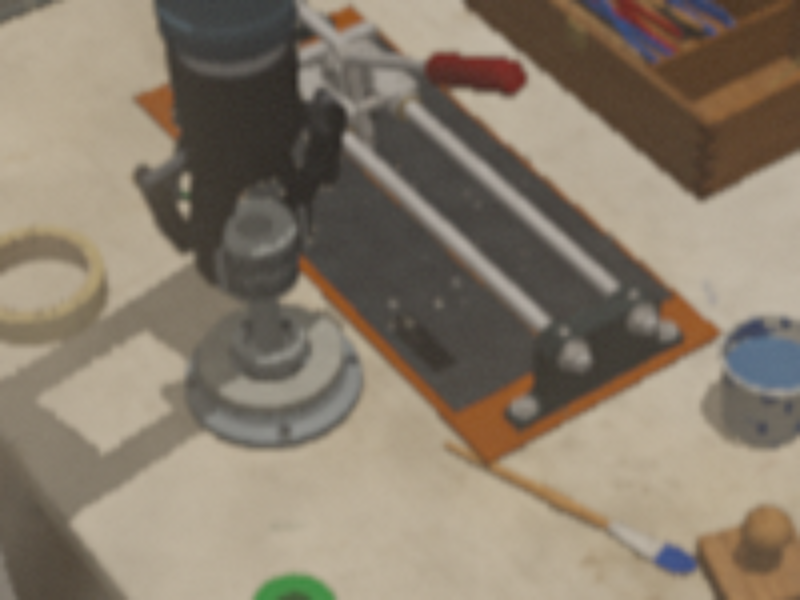

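View pics/wrist4.png

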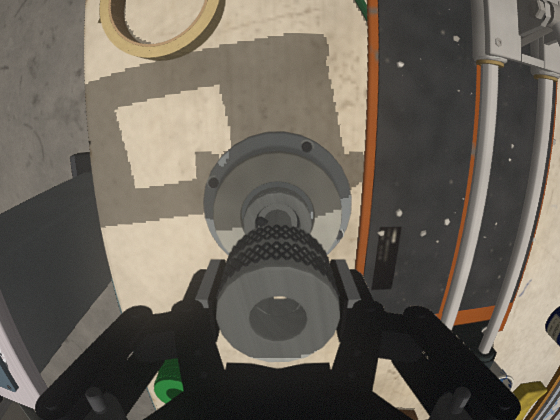

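The side view shows the collar at (405,250), centred over the spindle at (410,340). The scene and wrist views agree. Descending.

```bash
python3 -m pendant '[30,0.5,0.5,8,0,0,0,30,0.5,0.5,16,0,0,0,30,0.5,0.5,22,0,0,0,30,0.5,0.5,22,0,0,0]'; python3 -m pendant '[30,0,0,6,0,0,0,30,0,0,12,0,0,0,30,0,0,12,0,0,0]'
```

```text
clock: 6.68
eef_pos: [0.5484, 0.2334, 0.0875]
ee_rot: [[-0.0, 1.0, -0.002], [1.0, 0.0, -0.0], [-0.0, -0.002, -1.0]]
contact_force: [0.4, -0.4, -1.1]
width: 0.0511
clock: 7.05
eef_pos: [0.5485, 0.2334, 0.0756]
ee_rot: [[-0.0, 1.0, -0.001], [1.0, 0.0, -0.0], [-0.0, -0.001, -1.0]]
contact_force: [-0.4, -0.5, -1.3]
width: 0.0508
```

Threaded without touching. Next, down to the pin.

```bash
python3 -m pendant '[30,0,0,4,0,0,0,30,0,0,7,0,0,0,30,0,0,7,0,0,0]';python3 -m pendant '[30,0,0,2,0,0,0,30,0,0,3,0,0,0,30,0,0,3,0,0,0]'
```

```text
clock: 7.42
eef_pos: [0.5488, 0.2335, 0.069]
ee_rot: [[0.0, 1.0, -0.001], [1.0, -0.0, -0.0], [-0.0, -0.001, -1.0]]
contact_force: [0.4, -0.2, -2.8]
width: 0.0509
clock: 7.8
eef_pos: [0.5493, 0.2336, 0.0672]
ee_rot: [[-0.0, 1.0, 0.001], [1.0, 0.0, 0.0], [0.0, 0.001, -1.0]]
contact_force: [-2.3, -0.2, 4.3]
width: 0.051
```

Contact with the pin at the expected height. I'm pressing a little and turning in small steps.

```bash
python3 -m pendant '[30,0,0,1.5,0,0,-0.08,30,0,0,1.5,0,0,-0.16,30,0,0,1.5,0,0,-0.24,30,0,0,1.5,0,0,-0.32,30,0,0,1.5,0,0,-0.4,30,0,0,1.5,0,0,-0.4]'
```

```text
clock: 8.55
eef_pos: [0.549, 0.234, 0.0664]
ee_rot: [[-0.39, 0.921, 0.001], [0.921, 0.39, 0.001], [0.0, 0.001, -1.0]]
contact_force: [-4.1, -0.6, 9.8]
width: 0.0505
```

```bash
python3 -m pendant '[30,0,0,0,0,0,-0.08,30,0,0,0,0,0,-0.16,30,0,0,0,0,0,-0.24,30,0,0,0,0,0,-0.32,30,0,0,0,0,0,-0.4,30,0,0,0,0,0,-0.4]' 110
```

```text
clock: 9.3
eef_pos: [0.5489, 0.2335, 0.0645]
ee_rot: [[-0.717, 0.697, -0.0], [0.697, 0.717, -0.0], [0.0, -0.0, -1.0]]
contact_force: [-0.2, -0.7, -1.7]
width: 0.0504
```

```bash
python3 -m pendant '[30,0,0,0,0,0,-0.08,30,0,0,0,0,0,-0.16,30,0,0,0,0,0,-0.24,30,0,0,0,0,0,-0.32,30,0,0,0,0,0,-0.4,30,0,0,0,0,0,-0.4]'
```

```text
clock: 10.05
eef_pos: [0.5491, 0.233, 0.066]
ee_rot: [[-0.932, 0.363, 0.001], [0.363, 0.932, -0.001], [-0.001, -0.0, -1.0]]
contact_force: [-3.9, -2.8, 8.5]
width: 0.0506
```

Free contact at the end of the second turn, and riding on the pin again after the third. Going back to that angle and pushing down.

```bash
python3 -m pendant '[30,0,0,0,0,0,0.1,30,0,0,0,0,0,0.2,30,0,0,0,0,0,0.3,30,0,0,0,0,0,0.4,30,0,0,0,0,0,0.4]'
```

```text
clock: 10.68
eef_pos: [0.549, 0.2335, 0.0647]
ee_rot: [[-0.717, 0.697, -0.0], [0.697, 0.717, -0.0], [0.0, -0.0, -1.0]]
contact_force: [-0.8, -0.1, -2.6]
width: 0.0505
```

```bash
python3 -m pendant '[30,0,0,1.5,0,0,0,30,0,0,3,0,0,0,30,0,0,3,0,0,0]'
```

```text
clock: 11.05
eef_pos: [0.5488, 0.2335, 0.0615]
ee_rot: [[-0.718, 0.696, -0.001], [0.696, 0.718, -0.0], [0.0, -0.0, -1.0]]
contact_force: [0.5, 0.5, -1.9]
width: 0.0506
```

It moves freely past the pin. Continuing to the plate.

```bash
python3 -m pendant '[30,0,0,3,0,0,0,30,0,0,6,0,0,0,30,0,0,6,0,0,0]'; python3 -m pendant '[30,0,0,2,0,0,0,30,0,0,4,0,0,0,30,0,0,4,0,0,0]'
```

```text
clock: 11.42
eef_pos: [0.5488, 0.2335, 0.0554]
ee_rot: [[-0.717, 0.697, -0.001], [0.697, 0.717, -0.0], [0.0, -0.001, -1.0]]
contact_force: [0.2, -0.1, -2.9]
width: 0.0504
clock: 11.8
eef_pos: [0.5491, 0.2335, 0.0522]
ee_rot: [[-0.717, 0.697, 0.0], [0.697, 0.717, 0.0], [-0.0, 0.0, -1.0]]
contact_force: [-2.3, -1.3, 2.7]
width: 0.0504
```

```bash
python3 -m pendant '[30,0,0,2,0,0,0,30,0,0,4,0,0,0,30,0,0,4,0,0,0]'; python3 -m pendant '[30,0,0,2,0,0,0,30,0,0,2,0,0,0,30,0,0,2,0,0,0]';python3 -m pendant '[30,0,0,2,0,0,0,30,0,0,2,0,0,0,30,0,0,2,0,0,0]'
```

```text
clock: 12.18
eef_pos: [0.5491, 0.2335, 0.0482]
ee_rot: [[-0.717, 0.697, 0.0], [0.697, 0.717, 0.0], [-0.0, 0.0, -1.0]]
contact_force: [-3.5, -0.9, 5.8]
width: 0.0504
clock: 12.55
eef_pos: [0.5491, 0.2335, 0.0467]
ee_rot: [[-0.717, 0.697, 0.001], [0.697, 0.717, 0.0], [-0.0, 0.0, -1.0]]
contact_force: [-3.4, -1.6, 9.2]
width: 0.0508
clock: 12.92
eef_pos: [0.5492, 0.2335, 0.0466]
ee_rot: [[-0.718, 0.696, 0.002], [0.696, 0.718, -0.0], [-0.001, 0.001, -1.0]]
contact_force: [-8.7, -2.6, 21.5]
width: 0.0502
```

The hard stop came at TCP 0.0466, so underside about 0.040, which is home. Checking with pictures.

```bash
python3 -m pendant '[30,0,0,0,0,0,0,30,0,0,0,0,0,0,30,0,0,0,0,0,0,30,0,0,0,0,0,0]'
python3 - <<'E'
from h import *
o=np.zeros((480,800,3),np.uint8)
for i,(n,(a,b,c,d)) in enumerate({"scene":(140,212,185,245),"side":(230,350,205,305)}.items()):
    im=get_image(n);o[:,i*400:i*400+400]=cv2.convertScaleAbs(cv2.resize(im["color"][a:b,c:d],(400,480),interpolation=cv2.INTER_CUBIC),alpha=1.5)
cv2.imwrite("pics/final.png",o)
w=get_image("wrist");cv2.imwrite("pics/wfinal.png",cv2.convertScaleAbs(w["color"],alpha=1.5))
m=monitor.observe();print(m["dq"],m["contact_force"],m["eef_pos"])
E
```

```text
clock: 13.42
eef_pos: [0.5492, 0.2335, 0.0466]
ee_rot: [[-0.718, 0.696, 0.001], [0.696, 0.718, -0.0], [-0.001, 0.001, -1.0]]
contact_force: [-7.8, -1.7, 21.8]
width: 0.0503
[ 0.03618426 -0.04617502  0.0684237  -0.03937128 -0.06895271  0.03848768] [-7.96364833 -2.48068182 21.24892313] [0.54914849 0.23354243 0.0465799 ]
```

View pics/final.png

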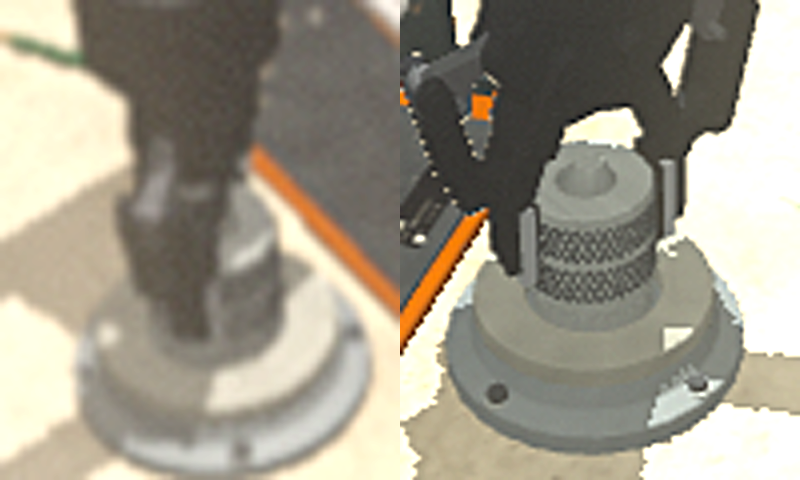

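View pics/wfinal.png

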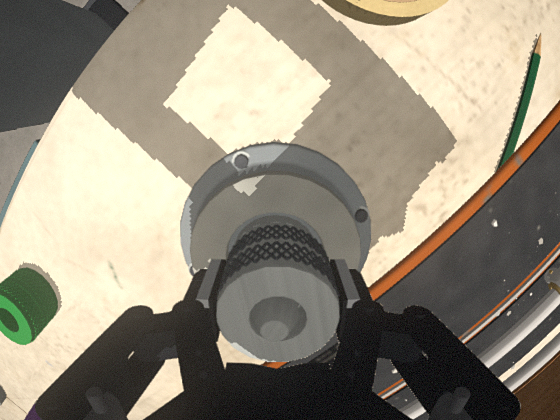

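Run:
```python
from h import *
d=get_image("side");cv2.imwrite("pics/sf.png",cv2.convertScaleAbs(cv2.resize(d["color"][255:320,220:290],(700,650),interpolation=cv2.INTER_CUBIC),alpha=1.7))
for z in (.092,.084,.088,.091,.04,.044): 
    u,v=proj(d,[.549,.2335,z]);r=np.array([proj(d,[.549+.026*np.cos(a),.2335+.026*np.sin(a),z]) for a in np.linspace(0,6.28,60)])
    print(z,"centre crop",(u-220)*10,(v-255)*10,"v range",(r[:,1].min()-255)*10,(r[:,1].max()-255)*10)
```

```text
0.092 centre crop 318.1872551859635 145.03671132130137 v range 44.73430187225688 252.31879402758807
0.084 centre crop 319.52535567409967 187.61576512302724 v range 86.45342720336771 295.77591153956973
0.088 centre crop 318.85819475828043 166.38635763014804 v range 65.65081912617529 274.1108850936655
0.091 centre crop 318.35534608243904 150.38545111183453 v range 49.97416130176305 257.7787901895749
0.04 centre crop 326.62358966085776 413.48526408746693 v range 308.0224959129896 526.0129007284729
0.044 centre crop 325.99596910530863 393.5140514328589 v range 288.4137882128533 505.6751877449665
```

View pics/sf.png

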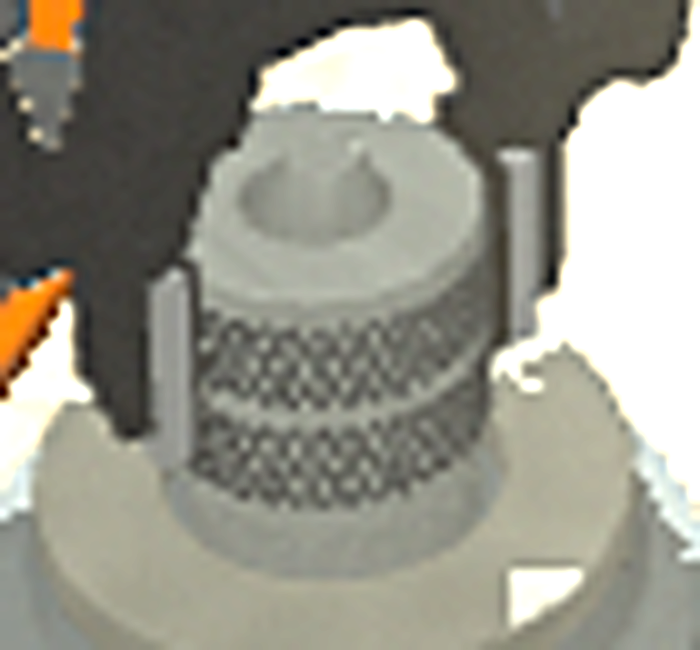

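In the side crop the collar's top rim spans rows 100–305. A top at 84 mm predicts 86–296, and the camera bias of about 12 px (2 mm) that the spindle tip also shows explains the difference. So the collar is home with the spindle standing out, and I'm handing in.

```bash
python3 -c "
from rig import finish_job
print(finish_job())"
```

```text
the job is handed in; nothing more can be done
None
```

I threaded the grey knurled collar onto the spindle and turned it until its keyways dropped over the pin. I then pushed it down against the spring to a hard stop and handed the job in with the collar still held there. The job gave no verdict back; it took about 13.5 s of the 64 s.

- **Turning:** I turned about 46° from where the collar first rested on the pin. I first overshot by about 23° and it rode up again, so I turned back to the free angle and pushed from there.
- **Height:** the hand stopped at 0.0466 m, which puts the underside at about 0.040 m, level with the shoulder.
- **Force:** vertical force read about 21 N upward on the tool when I handed in. The fingers were closed on the collar (50 mm opening) with grip set to 110 N, and the arm was at rest.
- **Position:** the tool stood at (0.549, 0.2335), within 1 mm of the measured spindle axis.
- **Disagreement:** the collar's top rim appears 9–14 pixels lower in the side view than calibration predicts, which is about 2 mm. The spindle tip is off the same way, though less. I took it as camera error, since the stop height and the spindle showing above the collar both point to home.
- **Not checked directly:** I have no reading of the plate travel. I also did not measure the spacer, stamp and pot again at the end, but nothing I did came near them.

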